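# Hold down the controller's recessed reset button with the right rod

### The job

Reset the bench controller: its button sits deep below the round hole in the raised metal plate on its top. From the three rods hanging in the stand take the one slim enough for the hole and long enough to reach the button, leave the other two in the stand and everything else where it is, and press the button fully down through the hole without forcing it. Finish while still gripping the rod by its handle and holding the button down; do not let go.

Things in the scene. Friction and masses are not known exactly. Their poses are not given: they have to be found in the camera images.
- rod_slim_long: The correct rod: slim shank 8 mm in diameter, reaching 42 mm below the collar. Origin: centre of the collar's underside, z up. All three rods: black ribbed round handle 18 mm in diameter, 45 mm long (4 to 49 mm above the origin), on a steel collar 28 mm in diameter (0 to 4 mm above the origin), steel shank below the collar; about 60 g.
- rod_thick_long: Look-alike, does not enter the hole: thick shank 16.5 mm in diameter, 42 mm long. Origin: centre of the collar's underside, z up. All three rods: black ribbed round handle 18 mm in diameter, 45 mm long (4 to 49 mm above the origin), on a steel collar 28 mm in diameter (0 to 4 mm above the origin), steel shank below the collar; about 60 g.
- rod_slim_short: Look-alike, does not reach the button: slim shank 8 mm in diameter, only 20 mm long. Origin: centre of the collar's underside, z up. All three rods: black ribbed round handle 18 mm in diameter, 45 mm long (4 to 49 mm above the origin), on a steel collar 28 mm in diameter (0 to 4 mm above the origin), steel shank below the collar; about 60 g.
- rod_slim_long_tip (a point): Centre of the flat lower end of the correct rod's shank, 42 mm below the rod's origin.
- rod_slim_long_grip (a point): Middle of the correct rod's handle, on its axis, 26.5 mm above the rod's origin.
- stand: Aluminium stand, fixed, open in front and behind so that the shanks show: top plate 32 (x) by 214 (y) by 5 mm, upper face 60 mm above the worktop; white foot 54 mm wide. Three 20 mm holes at x = 0, y = -75, 0, +75 mm; each rod hangs upright, collar on the plate, shank through a hole, and lifts straight out. Which rod is in which hole varies. Origin: centre of the underside; z up.
- controller: Bench controller, fixed: low box 100 (x) by 153 (y) mm, top 50 mm above the worktop, white on its -y side with display and keys, grey on its +y side with a raised square aluminium plate 42 mm wide, 8 mm high, with the round hole in it. Origin: near the middle of the box, at worktop height; z up. The hole's axis is at x = -18, y = +50 mm.
- aperture (a point): Centre of the mouth of the hole, on the upper face of the raised plate, 58 mm above the worktop; z up. The hole is round, 14 mm in diameter, straight down through 8 mm of plate, then 24 mm wide. The button's flat top, a disc of 19 mm on the same axis, lies 30 mm below this point.
- reset_button (a joint): Travel of the reset button in m: 0 released, 0.008 against its stop; it moves straight down. Its spring pushes back with 2 N at the start and 8 N at the stop, and lifts it again when let go. It counts as held down above 0.005.
- water_bath: Obstacle, not part of the job: large grey water bath, fixed, to the right of the stand and controller. In its own frame it covers x -150 to +190 mm, y -185 to +210 mm; rim 215 mm above the worktop, closed domed lid with a handle up to about 0.4 m. Pass above or in front of it. Origin: on the worktop under it; z up.
- timer: Bystander: loose white bench timer, 66 x 66 x 17 mm. Origin: centre of the underside.
- vial: Bystander: loose screw-cap vial standing upright, 22 mm in diameter, 54 mm high. Origin: centre of the underside.
- petri: Bystander: loose clear petri dish, 60 mm in diameter, 15 mm high. Origin: centre of the underside.
- marker: Bystander: loose black felt marker lying on the worktop, 133 mm long (y), 12 mm wide. Origin: centre of the underside.
- reservoir: Bystander: loose white reagent trough, 46 mm (x) by 112 mm (y) by 28 mm high. Origin: centre of the underside.
There are look-alikes about, which are no part of the job. Leave any yellow look-alike of the rod_slim_long alone.

How it is judged:
On the way:
1. the slim long rod is gripped and lifted clear of the stand (contact force between the fingers and rod_slim_long above 1 N and z of rod_slim_long_tip in the frame of stand above 0.062 m), for 0.1 s.
At the end, for the whole second after the job is handed in: The slim long rod, through the hole and upright (0.2 rad), holds the button more than 5 mm down with over 1.5 N, at rest and still gripped by its handle (grasp within 32 mm of its middle, over 2 N); the other two rods hang within 20 mm of where they were (value of joint reset_button above 0.005 m and z of rod_slim_long_tip in the frame of aperture below -0.032 m and horizontal distance between rod_slim_long_tip and aperture below 0.009 m and contact force between rod_slim_long and controller above 1.5 N and contact force between the fingers and rod_slim_long above 2 N and distance between the grasp point and rod_slim_long_grip below 0.032 m and angle between rod_slim_long's own z axis and vertical below 0.2 rad and linear speed of rod_slim_long below 0.02 m/s and distance of each of rod_thick_long, rod_slim_short from where it was at the start of the episode below 0.02 m); the arm keeps its last pose, push and grip.
It fails at once if the rod is rammed on the controller or its button (over 45 N) (contact force between rod_slim_long and controller above 45 N).
It fails at once if another rod is taken out of the stand or shifted by more than 20 mm (distance of any of rod_thick_long, rod_slim_short from where it was at the start of the episode above 0.02 m).
It fails at once if a bystander is displaced by more than 30 mm (distance of any of timer, vial, petri, marker, reservoir from where it was at the start of the episode above 0.03 m).
It also fails if it takes over 48 s, if anything falls off the work surface, if the arm or the gripper's body presses on something with over 40 N, if the wrist force passes 120 N, or if a joint passes its speed limit or range.

### The arm

A 7-joint arm with a two-finger parallel gripper is mounted at the origin on a cart in front of the work surface, level with it; the furniture and walls round the work are solid. World frame = base frame: x ahead of the robot, y to its left, z up, the work surface at z = 0. Lengths are in m, angles in rad, forces in N, time in s.
With the tool pointing down it reaches from about 0.4 to 0.85 m from the base axis. Payload 10.4 kg.
Tool frame: the origin (TCP) lies on the centre line of the jaws, within the pads' length; the fingertips stand 17 mm ahead of it and the grasp point (between the pads) lies 2 mm behind it; z points along the fingers, y is the line along which they close (so a half turn about z gives the same grasp; the last joint's range is limited). The gripper opens to 85 mm and grips with 20 to 120 N. Pads are 22 mm wide; open, the fingers measure 114 mm over their backs; the gripper's body (76 mm by 85 mm) begins 54 mm behind the grasp point. The pads swing forward as they close: fully open they stand 13 mm farther back than shut.
Start: joints at [-1.169, 0.332, -0.065, 1.46, 0.022, 1.35, -0.088], TCP at [0.258, 0.569, 0.213] pointing down, gripper open.
Joint ranges: [-2.6, 2.6], [-0.5, 2.12], [-1.47, 1.34], [0.16, 2.42], [-1.27, 4.41], [0.06, 2.06], [-2.6, 2.6]. Speed limits (rad/s): [2.22, 2.22, 2.79, 2.79, 3.14, 3.14, 3.14].

### API

Orientations are given as a unit quaternion [w, x, y, z].
In Python, from rig import readout, imaging, job gives the robot as it stands. The module is installed in compiled form; this text tells all that it offers.
- The arm moves only by the tool jog_arm, never from a script. Its argument "deltas" is a list of rows, each an object of numbers: "x", "y", "z": the shift along the tool's x, y, z in m; "turn": the turn about the tool's z in rad. A call has 1 to 5 rows; each row shifts and turns the commanded pose from where the row before left it, along the tool's axes as they then stand; what a row does not reach is not made up. A row lasts 1/10 s, in which the tool goes at most 50 mm and 8.59 degrees, less where a joint would pass 70% of its speed; a pose out of reach is approached as far as the arm can. A call with a gripper value outside its range is refused whole. "claw" is the closure in counts, from 0 (fully open) to 255 (shut), set as the call begins (left out, the last holds). The fingers move at their own pace and stop on an object; "grip_force" is the grip in N (left out, the last holds). Time passes only in rows, so rows that do not move let the fingers close. It gives the time, the measured TCP pose, the force, the opening and the grip force at its end, in the units of the state.
- readout.get_obs(): the state, without advancing time (a new reading comes with each control period).
- imaging.capture(name): name is "scene" or "top"; returns a dict with "pixels" (420x560x3 uint8, red, green, blue), "vertical_fov" (degrees; the focal length in pixels is half the picture's height over the tangent of half this angle, whatever the lens; pixels are square), "cx", "cy" (the principal point, pixels), "D" ([k1, k2, p1, p2, k3] as OpenCV has them; the pictures are not rectified), "eye" and "attitude" of the camera in the world. Camera axes: x right, y down, z forward; pixel columns grow to the right and rows downward; lengths in m; the calibration is good to about 2 mm. A picture is of the moment at which its call begins. There is no depth.
- job.job_done(): hands the job in; it is judged then, once.
Trained networks look in a picture, given as the dict that the camera call returned (one of the last four; its "shot" number tells which), for a name from the list of things; names that differ only in an ending like _2 or _b are one class to them, and where a whole thing is asked for, a point or a joint stands for the part that bears it (a point fixed in the world has none). Each returns a list of dicts, best first, with "conf" (0 to 1); they miss things now and then, are a little off and sometimes report something else, mostly with a low value. They report only what shows in the picture. A call takes as long as a camera call. They do not tell look-alikes from the thing itself.
- imaging.silhouettes(picture, name): "mask" (420x560 bool, what is visible of it).
- imaging.landmark_of(picture, name): "position" ([x, y, z] in m, in world coordinates, good to about 4 mm: a listed point, or the origin of a listed thing).
The state is a dict: "clock": time; "joints": joint angles; "qvel": joint speeds; "joint_efforts": joint torques, N m; "ee_pos": TCP position; "tcp_rot": TCP orientation; "force": force on the tool from outside, world axes, zero at the start; "torque": the same for the moment, N m; "gripper_width": opening from 0.0 (shut) to 1.0 (fully open); "finger_force": force on a finger pad.
Only numpy, scipy, OpenCV 4.12 (cv2) and the standard library are available. Lean on these libraries where they do the work, as an engineer would, in place of code of your own. Each camera call takes 0.05 s, during which the arm holds its last target. There are 200 camera calls.

## Working session

There is one attempt and no reset: what is moved stays moved. The work goes in short steps, Python scripts to look and compute and a tool call to move; the robot and the scene stay as the last step left them, time stands still between calls to the robot, and variables do not carry over. Pictures are saved under pics/ and viewed, at most 10 in all, crops included, and the job is handed in when it is done.

Besides the shell and the picture viewer there is one more tool, called after "Call:" as a command line: name --argument value ..., lists and objects as JSON in quotes. jog_arm: Moves the arm, as the interface text tells. Its arguments: {"type":"object","properties":{"deltas":{"type":"array"},"claw":{"type":"number"},"grip_force":{"type":"number"}},"required":["deltas"]}

```bash
mkdir -p pics; cat > h.py <<'E'
from rig import readout, imaging, job
import numpy as np, cv2
def cap(n,fn=None):
    p=imaging.capture(n)
    if fn: cv2.imwrite('pics/'+fn,p['pixels'][:,:,::-1])
    return p
def lm(p,names):
    for n in names:
        print(n,[(np.round(d['position'],4).tolist(),round(d['conf'],2)) for d in imaging.landmark_of(p,n)[:4]])
E
python3 - <<'E'
from h import *
o=readout.get_obs();print(o)
for n in('scene','top'):
    p=cap(n,n+'0.png');print(n,p['eye'],p['attitude'],p['vertical_fov'],p['cx'],p['cy'],p['D'])
    lm(p,['rod_slim_long','rod_thick_long','rod_slim_short','rod_slim_long_tip','stand','controller','aperture','water_bath','timer','vial','petri','marker','reservoir'])
E
```

```text
{'clock': 0.0, 'joints': array([-1.16858177,  0.33288295, -0.06471038,  1.46092586,  0.02161109,
        1.3498652 , -0.08847927]), 'qvel': array([ 0.00096639, -0.00069438,  0.00093718, -0.00239055, -0.00086465,
       -0.00217736, -0.00083683]), 'joint_efforts': array([ 9.75155785e-05, -6.25454879e+01,  4.90591954e-02, -3.91599083e+01,
        1.61177188e-02,  1.00678933e-02, -1.38784591e-05]), 'ee_pos': array([0.25743976, 0.56909734, 0.21231643]), 'tcp_rot': array([-1.11848110e-04,  2.10787419e-01,  9.77531679e-01, -6.83594299e-04]), 'force': array([ 0.49839935, -0.08266085,  0.43852984]), 'torque': array([-0.08163266, -0.04922268,  0.01034832]), 'finger_force': 0.0, 'gripper_width': 0.9986218065560691}
scene [-0.13234872 -0.45788684  0.68086845] [-0.44275029  0.81877244 -0.31937462  0.1777181 ] 54.289962523151864 280.9526714832917 216.30872909223515 [-0.00819288  0.          0.          0.          0.        ]
rod_slim_long [([0.3567, 0.0826, 0.0457], 0.71), ([0.4595, 0.192, 0.0585], 0.55), ([0.4175, 0.0957, 0.0398], 0.55), ([0.3054, 0.2581, 0.0031], 0.49)]
rod_thick_long [([0.447
[... 924 characters left out ...]
0.1898, 0.0624], 0.58), ([0.417, 0.0968, 0.0447], 0.57), ([0.3584, 0.0834, 0.0438], 0.39)]
rod_thick_long [([0.4441, 0.2652, 0.0576], 0.49), ([0.4447, 0.2599, -0.0015], 0.3)]
rod_slim_short [([0.4296, 0.3378, 0.0601], 0.5)]
rod_slim_long_tip []
stand [([0.4472, 0.261, 0.0018], 0.57)]
controller [([0.581, 0.2963, 0.0014], 0.63)]
aperture [([0.5487, 0.3349, 0.0568], 0.7)]
water_bath []
timer [([0.4759, 0.4728, 0.0021], 0.78)]
vial [([0.5631, 0.4776, -0.0011], 0.66)]
petri [([0.3481, 0.4553, -0.0023], 0.64), ([0.5474, 0.339, 0.0551], 0.34)]
marker [([0.3871, -0.0165, -0.0015], 0.56), ([0.4453, 0.2614, 0.0587], 0.23), ([0.4568, 0.191, 0.0629], 0.15)]
reservoir [([0.3055, 0.2565, -0.0015], 0.77)]
```

View pics/scene0.png

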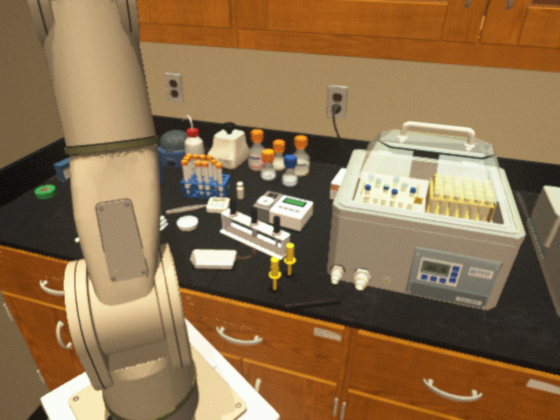

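View pics/top0.png

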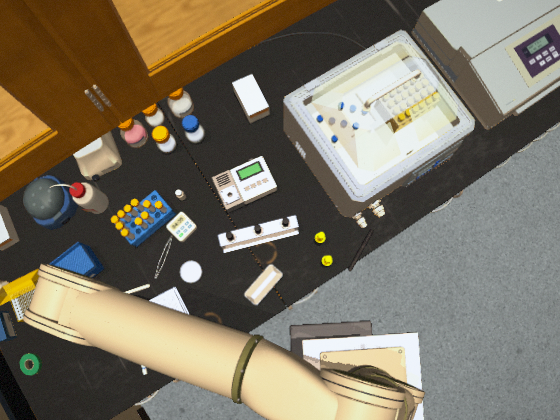

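The scene view shows the stand with three black rods (about 225–290, 215–250), two yellow decoys (275,272 and 290,258), and the controller (285,208). I need a closer crop to tell the shanks apart.

```bash
python3 - <<'E'
import cv2,numpy as np
a=cv2.imread('pics/scene0.png')[200:262,210:320]
b=cv2.imread('pics/top0.png')[150:260,205:310]
a=cv2.resize(a,(770,434//1),interpolation=cv2.INTER_CUBIC)
cv2.imwrite('pics/c1.png',a)
cv2.imwrite('pics/c2.png',cv2.resize(b,None,fx=5,fy=5,interpolation=cv2.INTER_CUBIC))
E
```

```text
(no output)
```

View pics/c1.png

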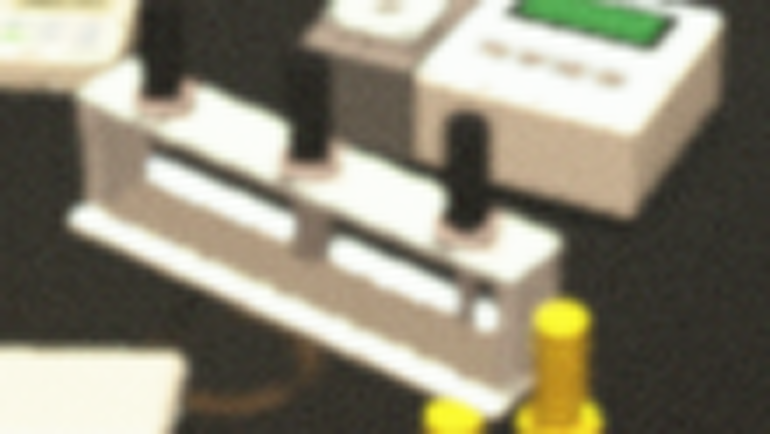

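View pics/c2.png

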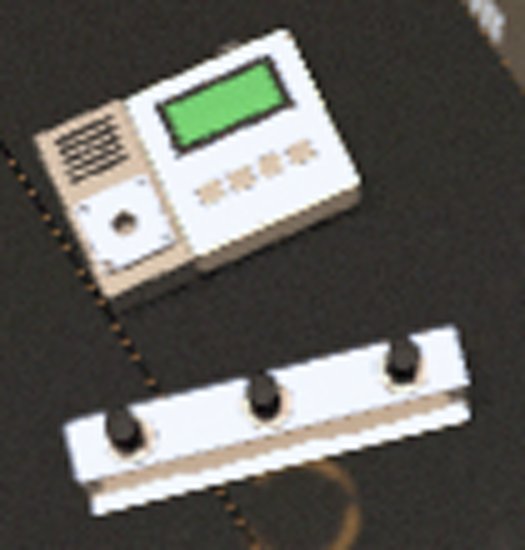

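The crops are clear: the left rod's shank isn't visible (short), the middle shank is thick, and the right one at (467,300) is slim and extends below the plate. So the target is the right rod, at about (0.459, 0.191). I'll turn the jaws first so they close along the stand's x.

Call:
jog_arm --deltas '[{"turn": 0.133}, {"turn": 0.133}, {"turn": 0.133}, {"turn": 0.133}, {"turn": 0.133}]' --claw 0 --grip_force 60

```text
schema error: expected keys x, y, z, turn
```

Call:
jog_arm --deltas '[{"turn": 0.133}, {"turn": 0.133}, {}]'

```text
schema error: expected keys x, y, z, turn
```

```bash
cat >> h.py <<'E'
from scipy.spatial.transform import Rotation as R
def go(t,o=None):
    o=o or readout.get_obs(); q=o['tcp_rot']; r=R.from_quat([q[1],q[2],q[3],q[0]])
    y=r.as_matrix()[:,1]
    print('pos',o['ee_pos'],'tool delta',np.round(r.inv().apply(np.array(t)-o['ee_pos']),4),'y ang',np.degrees(np.arctan2(y[1],y[0])),'z',r.as_matrix()[:,2],'F',o['force'],'w',o['gripper_width'],'ff',o['finger_force'],'q',np.round(o['joints'],2),'t',o['clock'])
E
python3 -c "
from h import *
go([.459,.191,.2])"
```

```text
pos [0.2575894  0.56946273 0.21312038] tool delta [-0.3395 -0.2618  0.0131] y ang 65.65926851157704 z [-1.66565793e-05  5.34849307e-05 -9.99999998e-01] F [0.52474436 0.94093925 0.01408098] w 1.0008304010411246 ff 0.0 q [-1.17  0.33 -0.06  1.46  0.02  1.35 -0.09] t 1.4
```

Call:
jog_arm --deltas '[{"x": 0, "y": 0, "z": 0, "turn": 0.133}, {"x": 0, "y": 0, "z": 0, "turn": 0.133}, {"x": 0, "y": 0, "z": 0, "turn": 0.133}, {"x": 0, "y": 0, "z": 0, "turn": 0.133}, {"x": 0, "y": 0, "z": 0, "turn": 0.133}]' --claw 0 --grip_force 60

```text
clock: 1.9
ee_pos: [0.2576, 0.5695, 0.2132]
tcp_rot: [-0.0, 0.521, 0.854, 0.0]
force: [-0.1, 0.0, 0.3]
gripper_width: 0.997
finger_force: 0.0
```

Call:
jog_arm --deltas '[{"x": 0, "y": 0, "z": 0, "turn": 0.133}, {"x": 0, "y": 0, "z": 0, "turn": 0.132}, {"x": -0.03, "y": 0.008, "z": 0, "turn": 0}, {"x": -0.03, "y": 0.008, "z": 0, "turn": 0}, {"x": -0.03, "y": 0.008, "z": 0, "turn": 0}]'

```text
clock: 2.4
ee_pos: [0.3007, 0.4858, 0.2131]
tcp_rot: [0.0, 0.627, 0.779, 0.0]
force: [1.6, 0.4, 0.3]
gripper_width: 1.003
finger_force: 0.0
```

Call:
jog_arm --deltas '[{"x": -0.035, "y": 0.01, "z": 0, "turn": 0}, {"x": -0.035, "y": 0.01, "z": 0, "turn": 0}, {"x": -0.035, "y": 0.01, "z": 0, "turn": 0}, {"x": -0.035, "y": 0.01, "z": 0, "turn": 0}, {"x": -0.035, "y": 0.01, "z": 0, "turn": 0}]'

```text
clock: 2.9
ee_pos: [0.3872, 0.3251, 0.2133]
tcp_rot: [-0.0, 0.627, 0.779, 0.0]
force: [0.7, -0.1, -0.6]
gripper_width: 1.002
finger_force: 0.0
```

Call:
jog_arm --deltas '[{"x": -0.035, "y": 0.01, "z": 0, "turn": 0}, {"x": -0.035, "y": 0.01, "z": 0, "turn": 0}, {"x": -0.035, "y": 0.01, "z": 0, "turn": 0}, {"x": -0.03, "y": 0.01, "z": 0, "turn": 0}, {"x": 0, "y": 0, "z": 0, "turn": 0}]'

```text
clock: 3.4
ee_pos: [0.4568, 0.1989, 0.2135]
tcp_rot: [0.001, 0.629, 0.777, 0.0]
force: [0.5, -0.8, -0.3]
gripper_width: 1.0
finger_force: 0.0
```

```bash
python3 - <<'E'
from h import *
for n in('scene','top'):
    p=cap(n,n+'1.png'); print(n); lm(p,['rod_slim_long','rod_slim_long_grip','rod_thick_long','rod_slim_short','aperture','controller','stand'])
go([.459,.191,.088])
E
```

```text
scene
rod_slim_long [([0.3557, 0.0839, 0.0427], 0.7), ([0.4617, 0.1916, 0.0577], 0.58), ([0.4166, 0.0961, 0.0384], 0.51), ([0.4426, 0.2643, 0.0034], 0.33)]
rod_slim_long_grip [([0.4196, 0.0952, 0.0696], 0.68), ([0.3568, 0.0856, 0.0734], 0.67), ([0.4588, 0.1892, 0.0856], 0.6), ([0.3886, -0.0161, -0.001], 0.47)]
rod_thick_long [([0.4592, 0.1871, 0.0601], 0.53), ([0.447, 0.2614, 0.061], 0.48), ([0.5631, 0.4743, 0.0017], 0.16)]
rod_slim_short [([0.4253, 0.3334, 0.0588], 0.57)]
aperture [([0.5459, 0.3371, 0.0547], 0.81), ([0.4277, 0.3338, 0.0631], 0.39)]
controller [([0.5793, 0.298, 0.0016], 0.7)]
stand [([0.446, 0.2618, 0.0004], 0.82), ([0.581, 0.2967, 0.0014], 0.54)]
top
rod_slim_long [([0.3507, 0.4517, 0.001], 0.29)]
rod_slim_long_grip []
rod_thick_long [([0.4454, 0.2625, 0.059], 0.47)]
rod_slim_short [([0.4308, 0.3369, 0.0633], 0.49)]
aperture [([0.5469, 0.3367, 0.0559], 0.68), ([0.5663, 0.4771, 0.0009], 0.22)]
controller [([0.5828, 0.2961, -0.0011], 0.69)]
stand [([0.4445, 0.2618, -0.0006], 0.94)]
pos [0.45464728 0.20324463 0.21311182] tool delta [-0.0129  0.0016  0.1251] y ang 12.378420604726017 z [ 1.73553531e-05  9.52027865e-05 -9.99999995e-01] F [ 0.10696269 -0.15606479 -1.18500963] w 0.9959333995804152 ff 0.0 q [-0.84  0.04  0.34  1.81 -0.01  1.3  -0.28] t 4.2
```

Call:
jog_arm --deltas '[{"x": -0.014, "y": 0.003, "z": 0.02, "turn": 0}, {"x": 0, "y": 0, "z": 0.03, "turn": 0}, {"x": 0, "y": 0, "z": 0.03, "turn": 0}, {"x": 0, "y": 0, "z": 0.03, "turn": 0}, {"x": 0, "y": 0, "z": 0.016, "turn": 0}]'

```text
clock: 4.7
ee_pos: [0.4595, 0.1896, 0.0848]
tcp_rot: [-0.0, 0.627, 0.779, -0.001]
force: [-0.6, -0.3, -0.2]
gripper_width: 1.002
finger_force: 0.0
```

Call:
jog_arm --deltas '[{"x": 0, "y": 0, "z": 0, "turn": 0}, {"x": 0, "y": 0, "z": 0, "turn": 0}, {"x": 0, "y": 0, "z": 0, "turn": 0}, {"x": 0, "y": 0, "z": 0, "turn": 0}]' --claw 120

```text
clock: 5.1
ee_pos: [0.4613, 0.1906, 0.0882]
tcp_rot: [0.0, 0.627, 0.779, 0.001]
force: [-0.4, -0.1, 0.6]
gripper_width: 0.527
finger_force: 0.0
```

```bash
python3 - <<'E'
from h import *
p=cap('scene'); a=p['pixels'][190:262,200:310,::-1]
cv2.imwrite('pics/c3.png',cv2.resize(a,None,fx=7,fy=7,interpolation=cv2.INTER_CUBIC))
go([.4605,.1905,.087])
E
```

```text
pos [0.4611308  0.19050836 0.08805499] tool delta [ 0.0001 -0.0006  0.0011] y ang 12.375898709261797 z [ 0.00135485  0.00109284 -0.99999849] F [0.36540378 0.27150747 1.23616063] w 0.5306446493887578 ff 0.0 q [-0.81  0.17  0.36  1.96 -0.07  1.03 -0.21] t 5.15
```

View pics/c3.png

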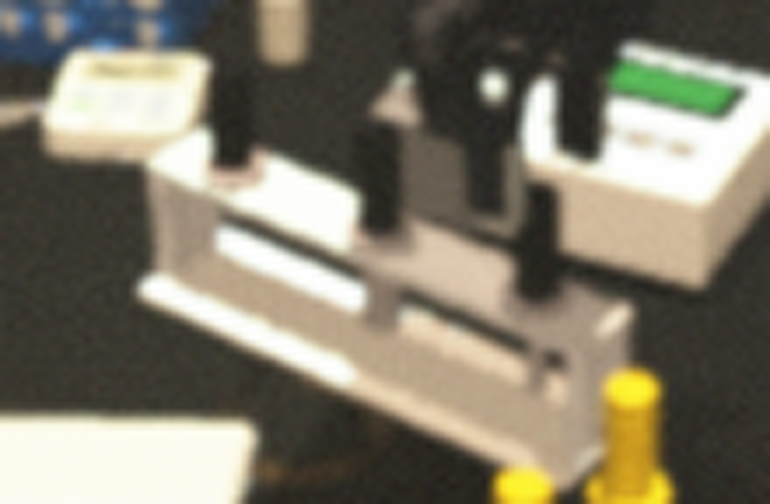

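The fingers at crop (490,210) and (580,155) look well above the rod's handle, which runs from (540,185) to (540,300). I'll check by projection before closing.

```bash
cat >> h.py <<'E'
def proj(p,X):
    q=p['attitude']; Rm=R.from_quat([q[1],q[2],q[3],q[0]]).as_matrix()
    f=210/np.tan(np.radians(p['vertical_fov']/2)); K=np.array([[f,0,p['cx']],[0,f,p['cy']],[0,0,1.]])
    c=(np.atleast_2d(X)-p['eye'])@Rm
    return cv2.projectPoints(c,np.zeros(3),np.zeros(3),K,np.array(p['D']))[0][:,0]
E
python3 - <<'E'
from h import *
p=cap('scene')
y=np.array([.9767,.2147,0]);c=np.array([.4611,.1905,0.07])
X=[[.4605,.1905,.06],[.4605,.1905,.109],c-.022*y,c+.022*y,c-.022*y+[0,0,.05],c+.022*y+[0,0,.05],[.428,.336,.06],[.446,.262,.06],[.546,.336,.058]]
print(np.round(proj(p,X),1)); print('crop',np.round((proj(p,X)-[200,190])*7))
o=readout.get_obs();print(o['joints'],o['ee_pos'])
E
```

```text
[[276.5 232.3]
 [276.5 216.6]
 [271.7 233.1]
 [281.4 225.2]
 [271.6 216.8]
 [281.6 209.2]
 [232.8 214.5]
 [254.7 223.1]
 [264.7 200.7]]
crop [[535. 296.]
 [536. 187.]
 [502. 301.]
 [570. 246.]
 [501. 187.]
 [571. 134.]
 [230. 172.]
 [383. 232.]
 [453.  75.]]
[-0.81146054  0.16737495  0.3579231   1.95675442 -0.06861326  1.0275911
 -0.20662601] [0.46098872 0.19046154 0.08785965]
```

```bash
python3 - <<'E'
from h import *
y=np.array([.9767,.2147,0]);x=np.array([-.2147,.9767,0]);c=np.array([.4611,.1905,0.07])
ims=[]
for n,(r0,r1,c0,c1) in {'scene':(130,250,210,330),'top':(170,290,220,340)}.items():
    p=cap(n); s=3.3
    im=cv2.resize(p['pixels'][r0:r1,c0:c1,::-1],None,fx=s,fy=s,interpolation=cv2.INTER_CUBIC)
    pts=[c-.022*y,c+.022*y,c+[0,0,.073]-.0425*y,c+[0,0,.073]+.0425*y]
    for q,col in zip(proj(p,pts),[(0,0,255),(0,255,0),(255,0,255),(255,255,0)]):
        cv2.circle(im,tuple(int(v) for v in (q-[c0,r0])*s),3,col,-1)
    ims.append(im)
cv2.imwrite('pics/c4.png',np.hstack(ims))
E
```

```text
(no output)
```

View pics/c4.png

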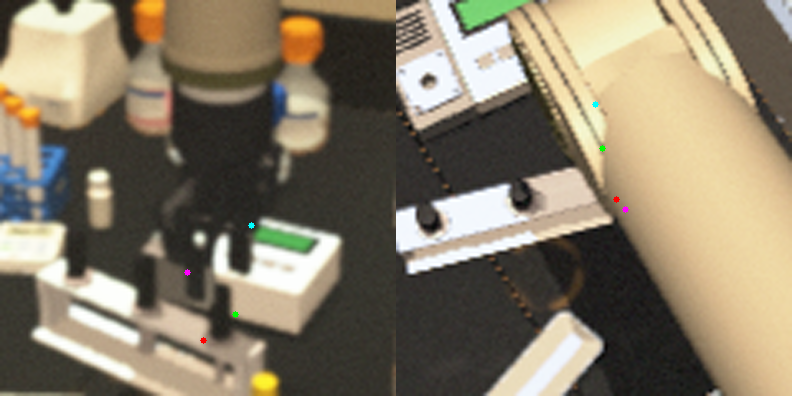

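The whole gripper appears about 40 mm higher than its reported pose, with the fingertips at about (197,298) and (242,268) against the projected dots. Closing will settle it: the opening should stop at about 0.21 if the rod is between the pads.

Call:
jog_arm --deltas '[{"x": 0, "y": 0, "z": 0, "turn": 0}, {"x": 0, "y": 0, "z": 0, "turn": 0}, {"x": 0, "y": 0, "z": 0, "turn": 0}, {"x": 0, "y": 0, "z": 0, "turn": 0}, {"x": 0, "y": 0, "z": 0, "turn": 0}]' --claw 225 --grip_force 20

```text
clock: 5.8
ee_pos: [0.4606, 0.1902, 0.0872]
tcp_rot: [-0.0, 0.627, 0.779, 0.0]
force: [-0.7, 0.4, 2.6]
gripper_width: 0.188
finger_force: 19.5
```

```bash
python3 - <<'E'
from h import *
p=cap('scene'); a=p['pixels'][175:262,210:330,::-1]
cv2.imwrite('pics/c5.png',cv2.resize(a,None,fx=6,fy=6,interpolation=cv2.INTER_CUBIC))
go([.4605,.1905,.087]); lm(p,['rod_slim_long','rod_slim_long_grip','rod_slim_long_tip'])
E
```

```text
pos [0.46059845 0.19022869 0.08718383] tool delta [ 0.0003 -0.      0.0002] y ang 12.378827690395623 z [-7.47674200e-06  1.38676588e-04 -9.99999990e-01] F [-1.94386957 -0.11789318  2.87886673] w 0.18940922386228168 ff 19.56415057182312 q [-0.81  0.17  0.36  1.96 -0.07  1.03 -0.21] t 5.85
rod_slim_long [([0.418, 0.0982, 0.0398], 0.7), ([0.4582, 0.1921, 0.0606], 0.56), ([0.355, 0.0858, 0.0444], 0.5)]
rod_slim_long_grip [([0.3561, 0.0823, 0.0699], 0.67), ([0.4589, 0.1897, 0.0832], 0.54), ([0.4177, 0.0992, 0.0699], 0.45)]
rod_slim_long_tip [([0.357, 0.079, -0.0007], 0.77), ([0.4539, 0.1897, 0.0197], 0.47), ([0.4165, 0.1006, -0.0], 0.47)]
```

View pics/c5.png

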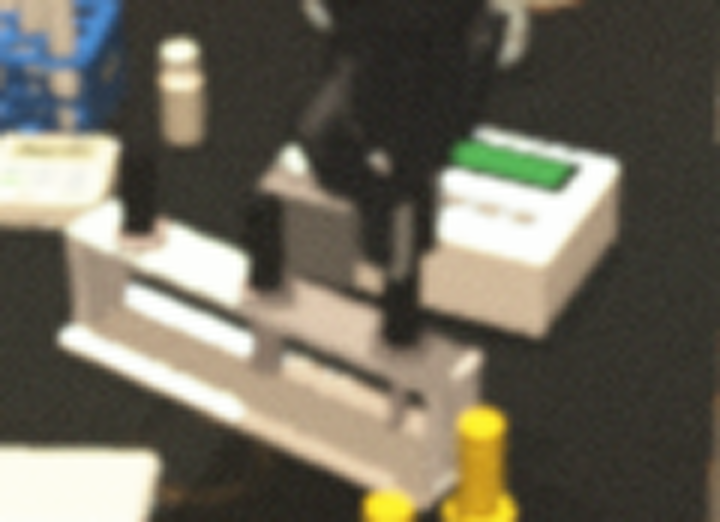

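The fingers did close on the rod (opening 0.189, 19.5 N), but only on the upper third of the handle: the tips are at about (400,280) and the collar at (400,344). I'll reopen, go 15 mm lower and regrip more securely.

Call:
jog_arm --deltas '[{"x": 0, "y": 0, "z": 0, "turn": 0}, {"x": 0, "y": 0, "z": 0, "turn": 0}, {"x": 0, "y": 0, "z": 0, "turn": 0}, {"x": 0, "y": 0, "z": 0.005, "turn": 0}, {"x": 0, "y": 0, "z": 0.005, "turn": 0}]' --claw 120

```text
clock: 6.5
ee_pos: [0.4606, 0.1902, 0.0767]
tcp_rot: [-0.0, 0.627, 0.779, 0.0]
force: [0.3, 0.6, -0.9]
gripper_width: 0.528
finger_force: 0.0
```

Call:
jog_arm --deltas '[{"x": 0, "y": 0, "z": 0.005, "turn": 0}, {"x": 0, "y": 0, "z": 0, "turn": 0}]'

```text
clock: 6.7
ee_pos: [0.46, 0.1899, 0.0711]
tcp_rot: [-0.0, 0.627, 0.779, -0.001]
force: [-0.1, 0.3, -0.2]
gripper_width: 0.529
finger_force: 0.0
```

Call:
jog_arm --deltas '[{"x": 0, "y": 0, "z": 0, "turn": 0}, {"x": 0, "y": 0, "z": 0, "turn": 0}, {"x": 0, "y": 0, "z": 0, "turn": 0}, {"x": 0, "y": 0, "z": 0, "turn": 0}, {"x": 0, "y": 0, "z": 0, "turn": 0}]' --claw 225 --grip_force 20

```text
clock: 7.2
ee_pos: [0.4606, 0.1902, 0.0722]
tcp_rot: [-0.0, 0.627, 0.779, 0.0]
force: [-0.8, 0.4, 0.3]
gripper_width: 0.201
finger_force: 21.0
```

```bash
python3 - <<'E'
from h import *
p=cap('scene'); a=p['pixels'][175:262,210:330,::-1]
cv2.imwrite('pics/c6.png',cv2.resize(a,None,fx=6,fy=6,interpolation=cv2.INTER_CUBIC))
go([.4605,.1905,.072])
E
```

```text
pos [0.46059783 0.19021228 0.07214889] tool delta [ 0.0003 -0.      0.0001] y ang 12.375562299481246 z [ 8.95992270e-05  1.71033764e-04 -9.99999981e-01] F [-0.45655141 -0.16894432 -0.76180879] w 0.19543746899876022 ff 20.97256690263748 q [-0.81  0.19  0.36  1.97 -0.08  0.99 -0.2 ] t 7.25
```

View pics/c6.png

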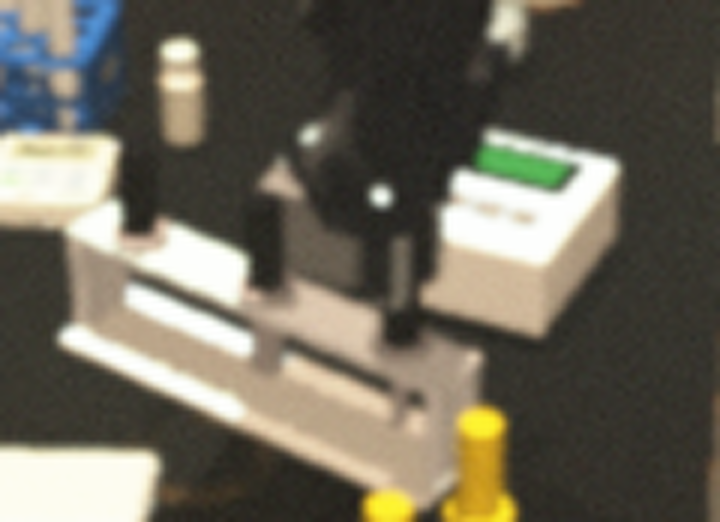

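The tips are now near (400,310), just above the collar, and the rod sits mid-handle in the pads. I'll firm the grip and lift straight up.

Call:
jog_arm --deltas '[{"x": 0, "y": 0, "z": 0, "turn": 0}, {"x": 0, "y": 0, "z": 0, "turn": 0}, {"x": 0, "y": 0, "z": -0.01, "turn": 0}, {"x": 0, "y": 0, "z": -0.015, "turn": 0}, {"x": 0, "y": 0, "z": -0.015, "turn": 0}]' --claw 255 --grip_force 60

```text
clock: 7.75
ee_pos: [0.4606, 0.1901, 0.1131]
tcp_rot: [0.0, 0.627, 0.779, -0.0]
force: [0.3, 0.8, -0.5]
gripper_width: 0.185
finger_force: 58.5
```

Call:
jog_arm --deltas '[{"x": 0, "y": 0, "z": -0.015, "turn": 0}, {"x": 0, "y": 0, "z": -0.015, "turn": 0}, {"x": 0, "y": 0, "z": -0.01, "turn": 0}, {"x": 0, "y": 0, "z": 0, "turn": 0}, {"x": 0, "y": 0, "z": 0, "turn": 0}]'

```text
clock: 8.25
ee_pos: [0.4605, 0.1901, 0.1519]
tcp_rot: [-0.0, 0.627, 0.779, 0.0]
force: [0.7, -0.2, -1.1]
gripper_width: 0.187
finger_force: 58.5
```

```bash
python3 - <<'E'
from h import *
o=readout.get_obs();go([.5465,.336,o['ee_pos'][2]],o)
for n in('scene','top'):
    p=cap(n); print(n);lm(p,['rod_slim_long','rod_slim_long_grip','rod_slim_long_tip','rod_thick_long','rod_slim_short','aperture'])
E
```

```text
pos [0.460453   0.19014718 0.15187278] tool delta [0.124  0.1153 0.    ] y ang 12.376705076192794 z [-1.03854209e-04  8.69169202e-05 -9.99999991e-01] F [ 0.67881219 -0.17927779 -1.09767489] w 0.1867368359076565 ff 58.493977189064026 q [-0.82  0.09  0.36  1.89 -0.04  1.17 -0.23] t 8.25
scene
rod_slim_long [([0.3578, 0.0835, 0.0436], 0.76), ([0.4591, 0.1905, 0.1388], 0.71), ([0.4174, 0.0957, 0.039], 0.56)]
rod_slim_long_grip [([0.3545, 0.0812, 0.0696], 0.69), ([0.4606, 0.1899, 0.164], 0.63), ([0.4454, 0.2615, 0.059], 0.42)]
rod_slim_long_tip [([0.4171, 0.0988, -0.0005], 0.75), ([0.4548, 0.1926, 0.0975], 0.6), ([0.3578, 0.0816, 0.0025], 0.59)]
rod_thick_long [([0.4447, 0.2619, 0.0042], 0.73), ([0.4453, 0.2592, 0.0579], 0.7), ([0.5478, 0.3378, 0.0564], 0.54)]
rod_slim_short [([0.4268, 0.3344, 0.0616], 0.7)]
aperture [([0.5452, 0.3382, 0.0608], 0.58)]
top
rod_slim_long []
rod_slim_long_grip []
rod_slim_long_tip []
rod_thick_long [([0.4471, 0.2627, 0.0585], 0.61)]
rod_slim_short [([0.3837, -0.019, -0.0022], 0.53)]
aperture [([0.4457, 0.2626, 0.0622], 0.71), ([0.5491, 0.3355, 0.0564], 0.67)]
```

Call:
jog_arm --deltas '[{"x": 0.015, "y": 0.014, "z": 0, "turn": 0}, {"x": 0.025, "y": 0.023, "z": 0, "turn": 0}, {"x": 0.025, "y": 0.023, "z": 0, "turn": 0}, {"x": 0.025, "y": 0.023, "z": 0, "turn": 0}, {"x": 0.02, "y": 0.019, "z": 0, "turn": 0}]'

```text
clock: 9.45
ee_pos: [0.537, 0.3215, 0.1518]
tcp_rot: [-0.0, 0.626, 0.78, 0.0]
force: [0.9, -0.1, -1.0]
gripper_width: 0.18
finger_force: 58.6
```

Call:
jog_arm --deltas '[{"x": 0.014, "y": 0.0135, "z": 0, "turn": 0}, {"x": 0, "y": 0, "z": 0.015, "turn": 0}, {"x": 0, "y": 0, "z": 0.01, "turn": 0}, {"x": 0, "y": 0, "z": 0, "turn": 0}, {"x": 0, "y": 0, "z": 0, "turn": 0}]'

```text
clock: 9.95
ee_pos: [0.5466, 0.335, 0.127]
tcp_rot: [-0.0, 0.627, 0.779, -0.0]
force: [0.4, 0.1, 0.0]
gripper_width: 0.185
finger_force: 58.7
```

```bash
cat >> h.py <<'E'
def back(p,uv,z):
    from scipy.optimize import least_squares
    return least_squares(lambda s:(proj(p,[[s[0],s[1],z]])[0]-uv),[.5,.3]).x
E
python3 - <<'E'
from h import *
p=cap('scene','s7.png'); go([.5469,.3365,.127]);lm(p,['rod_slim_long','rod_slim_long_grip','rod_slim_long_tip','aperture'])
t=cap('top'); lm(t,['aperture'])
g=cv2.cvtColor(cv2.imread('pics/top0.png'),cv2.COLOR_BGR2GRAY)[188:201,223:237].astype(float)
w=np.clip(150-g,0,None); yy,xx=np.mgrid[188:201,223:237]; uv=np.array([(w*xx).sum(),(w*yy).sum()])/w.sum()
print(uv,back(t,uv,.056)); print(g.astype(int))
a=p['pixels'][140:225,215:320,::-1]
im=cv2.resize(a,None,fx=7,fy=7,interpolation=cv2.INTER_CUBIC)
cv2.imwrite('pics/c7.png',im)
print('proj ap,tip', (proj(p,[[.5469,.3365,.058],[.5469,.3365,.073]])-[215,140])*7)
E
```

```text
pos [0.54686139 0.33537839 0.12756117] tool delta [0.0011 0.0003 0.0006] y ang 12.32896975952533 z [ 2.20455349e-04  2.43535748e-04 -9.99999946e-01] F [-0.59434776 -0.48377202 -0.93866883] w 0.1904616965524845 ff 58.672263622283936 q [-0.86  0.43  0.32  1.54 -0.14  1.19 -0.31] t 10.0
rod_slim_long [([0.5472, 0.3344, 0.1146], 0.69), ([0.4151, 0.0955, 0.039], 0.5), ([0.357, 0.0832, 0.0425], 0.46), ([0.5834, 0.2983, -0.0029], 0.29)]
rod_slim_long_grip [([0.3548, 0.0821, 0.07], 0.67), ([0.4211, 0.0955, 0.0686], 0.66), ([0.5459, 0.3324, 0.139], 0.54)]
rod_slim_long_tip [([0.3588, 0.0838, -0.0004], 0.76), ([0.4147, 0.0999, -0.0019], 0.64), ([0.542, 0.3371, 0.0726], 0.61)]
aperture [([0.5458, 0.336, 0.0576], 0.69)]
aperture []
[229.60150376 194.06466165] [0.55019893 0.33613942]
[[200 212 237 246 246 246 246 247 246 247 246 247 234 187]
 [237 247 247 246 246 246 246 246 246 246 246 245 241 217]
 [247 246 246 246 246 246 246 247 246 246 247 246 246 234]
 [246 247 246 247 246 247 245 244 246 246 246 247 246 234]
 [246 246 246 246 244 226 137 171 229 245 246 246 246 235]
 [246 246 246 245 226 105  57  65 107 204 246 247 246 246]
 [246 246 246 235 148  68  77  93 108 194 246 246 246 246]
 [246 246 246 240 175  82 129 170 167 211 246 246 247 246]
 [246 247 246 247 235 174 175 178 210 241 247 246 247 246]
 [246 246 247 246 246 241 227 238 245 247 246 247 246 242]
 [221 246 246 246 246 246 246 245 246 246 247 246 247 246]
 [184 246 246 246 246 246 246 246 247 246 246 246 245 231]
 [203 223 246 246 246 246 246 246 246 246 245 231 161 109]]
proj ap,tip [[348.83962361 423.39831516]
 [348.36920903 392.76483444]]
```

View pics/c7.png

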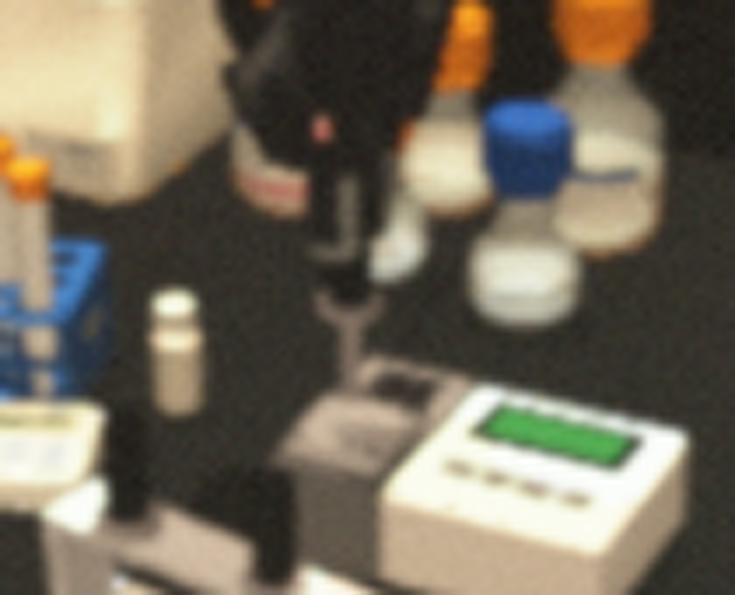

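```bash
python3 - <<'E'
from h import *
p=cap('scene')
g0=cv2.cvtColor(cv2.imread('pics/scene0.png'),cv2.COLOR_BGR2GRAY); g7=cv2.cvtColor(cv2.imread('pics/s7.png'),cv2.COLOR_BGR2GRAY)
print('hole scene0 rows194-207 cols252-280');print(g0[194:208,252:281])
print('shank s7 rows 180-202 cols 257-275');print(g7[180:203,257:276])
print(proj(p,[[.547,.336,.058],[.55,.336,.058],[.547,.339,.058],[.547,.336,.0735]]))
E
```

```text
hole scene0 rows194-207 cols252-280
[[ 54  55  54  52  51  56  54  56  56  60  68  96 135 161 167 144 112  87
   68  67  79  94  95  90  97 111 138 150 153]
 [ 51  51  56  53  50  52  56  58  66  93 125 167 189 183 162 130 101  81
   69  70  78  88  76  75  86 110 142 164 169]
 [ 53  52  53  55  51  54  56  75 115 170 206 230 234 223 198 178 151 121
  100  93  95  96  80  78 100 136 165 175 173]
 [ 54  55  53  51  53  57  72 122 194 235 245 248 250 248 245 239 228 206
  186 166 140 111  87  85 124 162 174 176 187]
 [ 54  55  55  57  57  71 121 195 238 249 251 251 251 251 251 250 249 248
  246 236 201 152 128 131 154 173 173 179 221]
 [ 54  54  54  54  67 115 189 240 251 252 251 249 247 244 246 247 251 251
  251 249 236 194 175 172 177 173 176 208 241]
 [ 53  52  54  58 100 174 235 249 252 251 250 240 222 207 217 234 247 251
  252 251 245 220 180 176 173 175 210 242 249]
 [ 52  52  55  77 130 196 242 250 252 251 248 236 217 212 219 238 248 251
  252 249 235 197 174 170 180 209 240 250 250]
 [ 54  52  62  96 149 186 229 245 250 251 250 249 244 244 246 249 251 251
  248 235 200 170 165 
[... 1946 characters left out ...]
  60  60
   59]
 [ 50  50  57  80 109 122 127 130 127 123 109  96  72  65  61  59  57  54
   61]
 [ 46  56  81 122 157 170 167 162 159 160 154 144 125 111 101  83  67  64
   77]
 [ 56  82 121 162 178 187 186 185 187 185 185 183 174 165 153 122 103  93
   98]
 [ 77 119 155 181 187 188 186 186 190 190 185 188 190 187 178 157 139 126
  124]
 [107 152 178 189 186 181 177 172 170 171 174 173 181 181 180 168 154 134
  135]
 [127 162 184 188 185 176 163 159 159 154 150 152 153 153 153 143 133 124
  134]
 [141 161 179 186 185 177 162 149 144 146 142 140 141 140 139 124 115 115
  142]]
[[264.97035192 200.53800994]
 [265.733251   200.19097915]
 [264.30726364 200.153804  ]
 [264.90183175 196.01433969]]
```

The hole (full frame (265.1,200.4)) back-projects to about (0.547, 0.3365), and the shank's column is about 0.3 px left of it, so I'll shift 1.5 mm along tool y. Then I'll go down gently to just inside the mouth and watch the force.

Call:
jog_arm --deltas '[{"x": 0, "y": 0.0015, "z": 0.004, "turn": 0}, {"x": 0, "y": 0, "z": 0.004, "turn": 0}, {"x": 0, "y": 0, "z": 0.003, "turn": 0}, {"x": 0, "y": 0, "z": 0.002, "turn": 0}, {"x": 0, "y": 0, "z": 0.001, "turn": 0}]'

```text
clock: 10.85
ee_pos: [0.5481, 0.3363, 0.1127]
tcp_rot: [-0.0, 0.627, 0.779, -0.0]
force: [0.0, -0.2, -0.3]
gripper_width: 0.185
finger_force: 58.7
```

Call:
jog_arm --deltas '[{"x": 0, "y": 0, "z": 0.001, "turn": 0}, {"x": 0, "y": 0, "z": 0.001, "turn": 0}, {"x": 0, "y": 0, "z": 0.001, "turn": 0}, {"x": 0, "y": 0, "z": 0.001, "turn": 0}, {"x": 0, "y": 0, "z": 0, "turn": 0}]'

```text
clock: 11.35
ee_pos: [0.5482, 0.3363, 0.109]
tcp_rot: [-0.0, 0.627, 0.779, -0.0]
force: [0.5, -0.2, -0.3]
gripper_width: 0.184
finger_force: 58.7
```

Call:
jog_arm --deltas '[{"x": 0, "y": 0, "z": 0.001, "turn": 0}, {"x": 0, "y": 0, "z": 0.001, "turn": 0}, {"x": 0, "y": 0, "z": 0.001, "turn": 0}, {"x": 0, "y": 0, "z": 0, "turn": 0}, {"x": 0, "y": 0, "z": 0, "turn": 0}]'

```text
clock: 11.85
ee_pos: [0.5483, 0.3364, 0.1061]
tcp_rot: [-0.0, 0.627, 0.779, -0.0]
force: [-0.2, 0.0, 0.6]
gripper_width: 0.183
finger_force: 58.7
```

No contact at a tip height of about 0.052, below the plate face, so the rod is in the hole. Next I'll go down to just above the button.

Call:
jog_arm --deltas '[{"x": 0, "y": 0, "z": 0.003, "turn": 0}, {"x": 0, "y": 0, "z": 0.003, "turn": 0}, {"x": 0, "y": 0, "z": 0.003, "turn": 0}, {"x": 0, "y": 0, "z": 0.003, "turn": 0}, {"x": 0, "y": 0, "z": 0, "turn": 0}]'

```text
clock: 12.35
ee_pos: [0.548, 0.3362, 0.0934]
tcp_rot: [-0.0, 0.627, 0.779, -0.0]
force: [0.3, -0.4, -0.8]
gripper_width: 0.185
finger_force: 58.7
```

Call:
jog_arm --deltas '[{"x": 0, "y": 0, "z": 0.003, "turn": 0}, {"x": 0, "y": 0, "z": 0.003, "turn": 0}, {"x": 0, "y": 0, "z": 0.003, "turn": 0}, {"x": 0, "y": 0, "z": 0.002, "turn": 0}, {"x": 0, "y": 0, "z": 0, "turn": 0}]'

```text
clock: 12.85
ee_pos: [0.5481, 0.3363, 0.0827]
tcp_rot: [-0.0, 0.627, 0.779, -0.0]
force: [-0.0, 0.5, -0.9]
gripper_width: 0.182
finger_force: 58.7
```

Call:
jog_arm --deltas '[{"x": 0, "y": 0, "z": 0.001, "turn": 0}, {"x": 0, "y": 0, "z": 0.001, "turn": 0}, {"x": 0, "y": 0, "z": 0.001, "turn": 0}, {"x": 0, "y": 0, "z": 0, "turn": 0}, {"x": 0, "y": 0, "z": 0, "turn": 0}]'

```text
clock: 13.35
ee_pos: [0.5485, 0.3365, 0.0804]
tcp_rot: [0.0, 0.627, 0.779, 0.0]
force: [-0.7, -0.5, 2.5]
gripper_width: 0.185
finger_force: 59.0
```

Contact came at z of about 0.082, as predicted (+2.5 N). I'll press on in 1 mm steps.

Call:
jog_arm --deltas '[{"x": 0, "y": 0, "z": 0.001, "turn": 0}, {"x": 0, "y": 0, "z": 0.001, "turn": 0}, {"x": 0, "y": 0, "z": 0.001, "turn": 0}, {"x": 0, "y": 0, "z": 0.001, "turn": 0}, {"x": 0, "y": 0, "z": 0, "turn": 0}]'

```text
clock: 13.85
ee_pos: [0.5485, 0.3365, 0.0763]
tcp_rot: [0.0, 0.627, 0.779, 0.0]
force: [-0.6, 0.5, 5.2]
gripper_width: 0.182
finger_force: 59.2
```

Call:
jog_arm --deltas '[{"x": 0, "y": 0, "z": 0.001, "turn": 0}, {"x": 0, "y": 0, "z": 0, "turn": 0}, {"x": 0, "y": 0, "z": 0.001, "turn": 0}, {"x": 0, "y": 0, "z": 0, "turn": 0}, {"x": 0, "y": 0, "z": 0, "turn": 0}]'

```text
clock: 14.35
ee_pos: [0.5486, 0.3366, 0.0746]
tcp_rot: [0.0, 0.627, 0.779, 0.0]
force: [-0.5, -0.5, 7.0]
gripper_width: 0.181
finger_force: 59.5
```

```bash
python3 - <<'E'
from h import *
for i in range(4):
    p=cap('scene'); o=readout.get_obs(); print(o['force'],o['ee_pos'][2])
go([.5481,.3363,.074]);lm(p,['rod_slim_long','rod_thick_long','rod_slim_short'])
E
```

```text
[-0.47322657 -0.51608927  6.7492955 ] 0.07457465226896459
[-1.0145595  -0.24031429  6.16018148] 0.07459048438705043
[-1.26253698  0.20235002  6.85239872] 0.0745548308118377
[-0.38496007 -0.61136466  6.589851  ] 0.07458797732438645
pos [0.54856816 0.33655612 0.07458798] tool delta [-0.0002 -0.0005  0.0006] y ang 12.372970134777802 z [ 6.02914980e-04  5.84488294e-04 -9.99999647e-01] F [-0.38496007 -0.61136466  6.589851  ] w 0.18045605726003688 ff 59.453948736190796 q [-0.85  0.49  0.31  1.58 -0.16  1.1  -0.29] t 14.55
rod_slim_long [([0.3558, 0.0851, 0.0427], 0.69), ([0.5449, 0.3347, 0.0659], 0.49), ([0.417, 0.1003, 0.0391], 0.44)]
rod_thick_long [([0.4463, 0.2609, 0.0633], 0.62)]
rod_slim_short [([0.4254, 0.3336, 0.0592], 0.46)]
```

Call:
jog_arm --deltas '[{"x": 0, "y": 0, "z": 0.001, "turn": 0}, {"x": 0, "y": 0, "z": 0.0005, "turn": 0}, {"x": 0, "y": 0, "z": 0.0005, "turn": 0}, {"x": 0, "y": 0, "z": 0, "turn": 0}, {"x": 0, "y": 0, "z": 0, "turn": 0}]'

```text
clock: 15.2
ee_pos: [0.5491, 0.337, 0.0737]
tcp_rot: [0.0, 0.627, 0.779, 0.001]
force: [-1.4, -0.8, 13.9]
gripper_width: 0.184
finger_force: 60.6
```

Call:
jog_arm --deltas '[{"x": 0, "y": 0, "z": 0.0005, "turn": 0}, {"x": 0, "y": 0, "z": 0, "turn": 0}, {"x": 0, "y": 0, "z": 0, "turn": 0}, {"x": 0, "y": 0, "z": 0, "turn": 0}, {"x": 0, "y": 0, "z": 0, "turn": 0}]'

```text
clock: 15.7
ee_pos: [0.5492, 0.3371, 0.0737]
tcp_rot: [0.0, 0.627, 0.779, 0.001]
force: [-2.9, -0.8, 17.1]
gripper_width: 0.182
finger_force: 60.9
```

The button is against its stop, with a steady, moderate push of 17 N and a firm grip. I'll hand in now.

```bash
python3 -c "
from h import *
print(job.job_done())"
```

```text
the job is handed in; nothing more can be done
None
```

I handed the job in with the slim long rod still gripped by its handle, through the hole and holding the button against its stop at about 17 N; the other two rods are still in the stand. The hand-in call returned no verdict.

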